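# Stack the sorting tray and its lid on the bench tray

## Robot

A 7-joint arm with a two-finger parallel gripper is mounted at the origin on the work surface. World frame = base frame: x ahead of the robot, y to its left, z up, the work surface at z = 0. Lengths are in m, angles in rad, forces in N, time in s.
With the tool pointing down it reaches from about 0.425 to 0.925 m from the base axis. Payload 6.8 kg.
Tool frame: the origin (TCP) lies on the front face of the gripper's body, between the roots of the fingers; the fingertips stand 73 mm ahead of it and the grasp point (between the pads) lies 54 mm ahead of it (env.nose_length is the distance from the TCP to the fingertips, in m); z points along the fingers, y is the direction in which the jaws open and shut (so a half turn about z gives the same grasp; the last joint's range is limited). The gripper opens to 85 mm and grips with 20 to 120 N. Pads are 22 mm wide; open, the fingers measure 114 mm over their backs; the gripper's body (76 mm by 85 mm) begins 54 mm behind the grasp point. The pads swing forward as they close: fully open they stand 13 mm farther back than shut.
Start: joints at [-1.263, 0.477, 0.022, 1.555, -0.011, 1.109, -0.083], TCP at [0.273, 0.618, 0.304] pointing down, gripper open.
Joint ranges: [-2.96, 2.96], [-0.34, 2.1], [-1.41, 1.46], [0.24, 2.44], [-1.37, 4.51], [0.17, 1.92], [-2.96, 2.96]. Speed limits (rad/s): [2.39, 2.39, 3.14, 3.14, 3.14, 3.14, 3.14].

## Interface

Orientations are given as a unit quaternion [w, x, y, z].
In Python, from cell import env, kin, camera, calibration, job gives the robot as it stands. The module is installed in compiled form; this text tells all that it offers. Calls block until the motion is done:
- env.reach(position, orientation): joint-space move of the TCP to a pose.
- env.movel(position, velocity=0.15, rot=None, stop_force=None): straight line of the TCP; rot=None keeps the orientation; velocity is the mean speed in m/s. With stop_force (N) it stops when the force on the tool has changed by that much, and returns True; else False.
- env.goto_joints(angles): joint-space move.
- env.grip(opening, f_grip=None): finger opening in m; f_grip is the grip in N (None keeps the last); returns when the fingers have stopped.
- env.dwell(seconds).
- kin.inverse_kinematics(position, orientation): joint angles nearest the present ones, or None.
- env.get_state(): the state.
- camera(name): name is "side" or "top"; returns (picture, depth): 384x512x3 uint8, blue, green, red; 384x512 float32, m along the optical axis (not along the pixel's ray), 0 where there is no reading.
- calibration(name): a dict with "fx", "fy", "cx", "cy" (pixels), "rvec" (rotation vector, rad) and "tvec" (3), from world to camera coordinates, as OpenCV has them. Camera axes: x right, y down, z forward; pixel columns grow to the right and rows downward; lengths in m; the calibration is good to about 2 mm. A picture is of the moment at which its call begins. calibration takes no time and is no camera call.
A pose or a line that the arm cannot do raises env.PlanningError and nothing moves.
- job.job_done(): hands the job in, once; it reports no verdict.
The state is a dict: "time": time; "qpos": joint angles; "joint_velocities": joint speeds; "joint_torque": joint torques, N m; "tcp_pos": TCP position; "orientation": TCP orientation; "force": force on the tool from outside, world axes, zero at the start; "torque": the same for the moment, N m; "opening": finger opening in m.
Only numpy, scipy, OpenCV 4.12 (cv2) and the standard library are available. Lean on these libraries where they do the work, as an engineer would, in place of code of your own. Each camera call takes 0.05 s, during which the arm holds its last target.

## Task

Put the loose sorting tray on top of the tray that is screwed to the bench, then close the stack with the lid. Turn each so that its one cut-off corner lies over the cut-off corner below and its skirt slips right over the rim below until it sits fully down and level; lower them gently, never drop them, and leave the machine parts lying around alone.

Things in the scene. Friction and masses are not known exactly. Their poses are not given: they have to be found in the camera images.
- base_tray_centre (a point): Centre of the fixed bottom tray, half-way up (27.5 mm above the bench). x along its 150 mm length, y along its 120 mm width, z up. The corner between its +x and +y sides is cut off; the other three are square.
- base_tray_cut (a point): Middle of the cut-off corner face of the bottom tray, 59 mm along x and 44 mm along y from base_tray_centre, same height and axes.
- tray_centre (a point): Centre of the loose tray, half-way up (27.5 mm above its foot). Axes as base_tray_centre; +x +y corner cut off. Grasp: an upright web 12 mm thick runs along x through the centre, from 18 to 53 mm above the foot, with a bin 44 mm wide on each side; pinch its middle from above, fingers closing along y, opened to about 45 mm to fit in the bins, tips above the floor (18 mm).
- tray_cut (a point): Middle of the loose tray's cut-off corner face (45 degrees, 32 mm off each side): 59 mm along x and 44 mm along y from tray_centre, same height and axes.
- lid_centre (a point): Centre of the lid, half-way up (23 mm above its foot). Axes as base_tray_centre; +x +y corner cut off. Grasp from above: a solid bar handle on the middle of the top, 70 mm long along x, 12 mm thick along y, from 18 to 46 mm above the foot.
- lid_cut (a point): Middle of the cut-off corner face of the lid, 59 mm along x and 44 mm along y from lid_centre, same height and axes.
- tray: Loose tray, bare grey steel, empty, 0.3 kg, 55 mm high; origin at centre of foot. Open-bottomed skirt 14 mm deep, 150 x 120 mm, lowest 6 mm flared out by 3 mm as lead-in; floor at 14 to 18 mm; above it 4 mm walls, 139 x 109 mm outside. The skirt slips over the rim below (1.5 mm clearance per side) until the floor rests on that rim: a seated tray or lid has its foot 41 mm above the foot below.
- lid: Loose lid, bare grey steel, about 0.24 kg, 46 mm high over the handle; origin at the centre of its foot. Same outline, cut-off corner and flared 14 mm skirt as the tray; flat top plate from 14 to 18 mm, bar handle above it. Seats on the tray's rim, its foot then 41 mm above the tray's foot.
- base_tray: Bottom tray, bare grey steel, screwed to the bench by a small lug at each short end (reaching 96 mm from the centre), some nuts and bolts in it. Same shape and sizes as the loose tray; rim 55 mm above the bench. Origin at the centre of its foot, axes as base_tray_centre.
- pulley: Bystander: dark steel belt pulley, 72 mm diameter, 30 mm high, lying beyond the trays; origin at the centre of its underside.
- bearing: Bystander: steel ring bearing, 60 mm diameter, 20 mm high, lying beyond the trays; origin at the centre of its underside.
- filter: Bystander: white canister filter, 72 mm diameter, 68 mm high, standing beyond the trays; origin at the centre of its underside.
There are look-alikes about, which are no part of the job. What is shaped like the tray but orange or red is not meant. Leave any turquoise look-alike of the lid alone.

How it is judged:
On the way:
1. the loose tray is seated on the bench tray, cut corners together, and let go (z of tray_centre in the frame of base_tray between 0.0665 and 0.0715 m and horizontal distance between tray_centre and base_tray_centre below 0.005 m and horizontal distance between tray_cut and base_tray_cut below 0.007 m and angle between tray's own z axis and vertical below 0.035 rad and contact force between the fingers and tray below 0.1 N), for 0.2 s.
At the end, for the whole second after the job is handed in: The tray sits fully down on the fixed bottom tray (41 mm above it, +3/-2 mm), centred within 5 mm, cut corners within 7 mm of each other, tilted under 2 degrees; the lid sits likewise on the tray (41 mm above it, +3/-2 mm, same tolerances); both are at rest (z of tray_centre in the frame of base_tray between 0.0665 and 0.0715 m and horizontal distance between tray_centre and base_tray_centre below 0.005 m and horizontal distance between tray_cut and base_tray_cut below 0.007 m and angle between each of tray, lid's own z axis and vertical below 0.035 rad and z of lid_centre in the frame of tray between 0.062 and 0.067 m and horizontal distance between lid_centre and tray_centre below 0.005 m and horizontal distance between lid_cut and tray_cut below 0.007 m and linear speed of each of tray, lid below 0.02 m/s); the robot touches nothing.
It fails at once if a bystander (pulley, bearing, filter) is moved by more than 20 mm (distance of any of pulley, bearing, filter from where it was at the start of the episode above 0.02 m).
It fails at once if the tray or the lid is dropped or forced onto what lies below (contact force over 60 N) (contact force between tray and base_tray above 60 N or contact force between lid and tray above 60 N).
It fails at once if the tray or the lid is let go over the stack while its skirt is still clear of the rim below (20 mm or more above its seat) ((z of tray_centre in the frame of base_tray above 0.0885 m and horizontal distance between tray_centre and base_tray_centre below 0.06 m and contact force between the fingers and tray below 0.05 N) or (z of lid_centre in the frame of tray above 0.084 m and horizontal distance between lid_centre and tray_centre below 0.06 m and contact force between the fingers and lid below 0.05 N)).
It also fails if it takes over 58 s, if anything falls off the work surface, if the arm or the gripper's body presses on something with over 40 N, if the wrist force passes 120 N, or if a joint passes its speed limit or range.

## Working session

There is one attempt and no reset: what is moved stays moved. The work goes in short steps, each a Python script; the robot and the scene stay as the last script left them, time stands still between calls to the robot, and variables do not carry over. Pictures are saved under pics/ and viewed, and the job is handed in when it is done.

```bash
mkdir -p pics; python3 - <<'E'
from cell import env, kin, camera, calibration, job
import cv2,numpy as np
for n in("top","side"):
    p,d=camera(n); cv2.imwrite(f"pics/{n}0.png",p); np.save(f"pics/{n}0.npy",d); c=calibration(n); print(n,c)
s=env.get_state(); print(s["time"],s["tcp_pos"],s["orientation"],s["opening"],env.nose_length)
E
```

```text
top {'fx': 477.2595691159526, 'fy': 477.2595691159526, 'cx': 251.09616504182935, 'cy': 192.19123056439682, 'rvec': array([ 2.10955394, -2.12992805,  0.20600495]), 'tvec': array([0.03516172, 0.56071338, 1.30508037])}
side {'fx': 495.98375922193696, 'fy': 495.98375922193696, 'cx': 265.38124093641824, 'cy': 193.68556881006427, 'rvec': array([ 2.42990313, -0.3016487 ,  0.12194572]), 'tvec': array([-0.54399671,  0.1940935 ,  1.62821722])}
0.1 [0.27249042 0.61711785 0.30302692] [-1.13265933e-04  2.06398212e-01  9.78467743e-01 -8.01076366e-04] 0.08522278072650596 0.0726
```

View pics/top0.png

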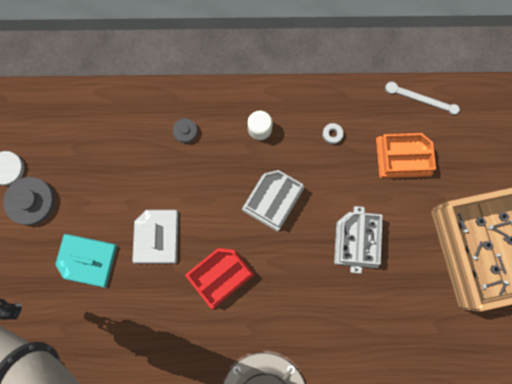

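View pics/side0.png

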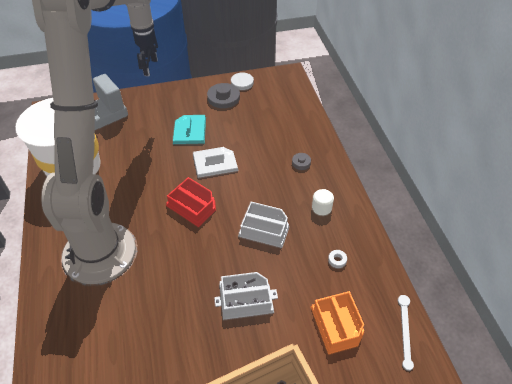

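```bash
cat > h.py <<'E'
import cv2,numpy as np
from cell import calibration
def cloud(n,d):
    c=calibration(n); R,_=cv2.Rodrigues(np.array(c["rvec"],float)); t=np.array(c["tvec"],float)
    v,u=np.mgrid[0:d.shape[0],0:d.shape[1]]
    P=np.stack([(u-c["cx"])/c["fx"]*d,(v-c["cy"])/c["fy"]*d,d],-1)
    W=(P-t)@R; W[d<=0]=np.nan
    return W
def proj(n,X):
    c=calibration(n);K=np.array([[c["fx"],0,c["cx"]],[0,c["fy"],c["cy"]],[0,0,1.]])
    return cv2.projectPoints(np.array(X,float).reshape(-1,1,3),np.array(c["rvec"],float),np.array(c["tvec"],float),K,None)[0][:,0]
E
python3 - <<'E'
from h import *
d=np.load("pics/top0.npy");W=cloud("top",d)
p=cv2.imread("pics/top0.png")
for nm,u,v in [("tray",274,200),("base",359,240),("lid",156,237)]:
    print(nm,W[v,u]); 
    a=W[v-42:v+42,u-42:u+42]; z=a[...,2]; print(np.nanpercentile(z,[1,10,30,50,70,90,99]).round(4), np.isnan(z).sum())
    r=cv2.resize(p[v-42:v+42,u-42:u+42],(400,400),interpolation=cv2.INTER_CUBIC)
    zz=cv2.resize(np.uint8(np.clip(np.nan_to_num(z)/0.06*255,0,255)),(400,400),interpolation=0)
    cv2.imwrite(f"pics/crop_{nm}.png",np.hstack([r,cv2.cvtColor(zz,cv2.COLOR_GRAY2BGR)]))
print(W[10::60,10::60][...,2].round(3)[1:])
E
ls pics
```

```text
tray [ 0.54245077 -0.03633672  0.02844946]
[-0.0073 -0.004  -0.0014  0.0007  0.0066  0.0218  0.0557] 31
base [ 0.42243846 -0.27134113  0.04996546]
[-0.0073 -0.0041 -0.0013  0.0011  0.0134  0.0324  0.0562] 33
lid [0.43833084 0.30182299 0.03035532]
[-0.0072 -0.004  -0.0012  0.0011  0.0124  0.0189  0.0465] 21
[[-0.753 -0.753 -0.736 -0.749 -0.758 -0.752 -0.749 -0.758 -0.746]
 [ 0.001 -0.008 -0.002  0.016  0.041 -0.    -0.007 -0.004 -0.002]
 [ 0.028  0.001    nan  0.003 -0.003 -0.     0.    -0.    -0.001]
 [ 0.006  0.02  -0.002 -0.002 -0.001  0.004  0.019  0.001  0.008]
 [ 0.334 -0.    -0.001 -0.002 -0.004 -0.004 -0.003 -0.001  0.004]
 [ 0.742 -0.003  0.001 -0.003  0.013  0.001  0.001 -0.003 -0.001]]
crop_base.png
crop_lid.png
crop_tray.png
side0.npy
side0.png
top0.npy
top0.png
```

View pics/crop_tray.png

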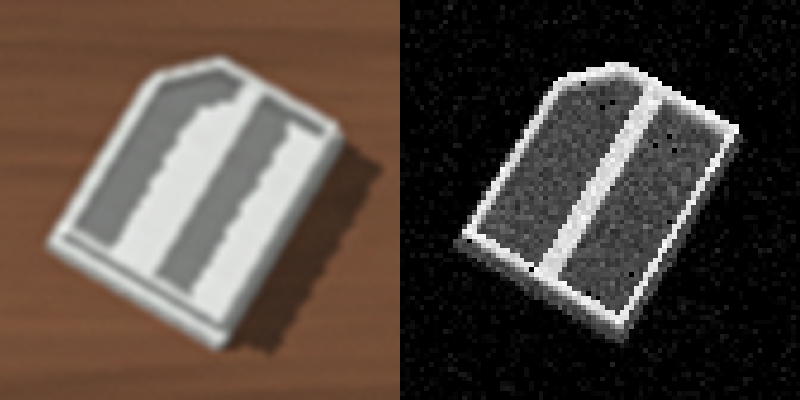

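View pics/crop_base.png

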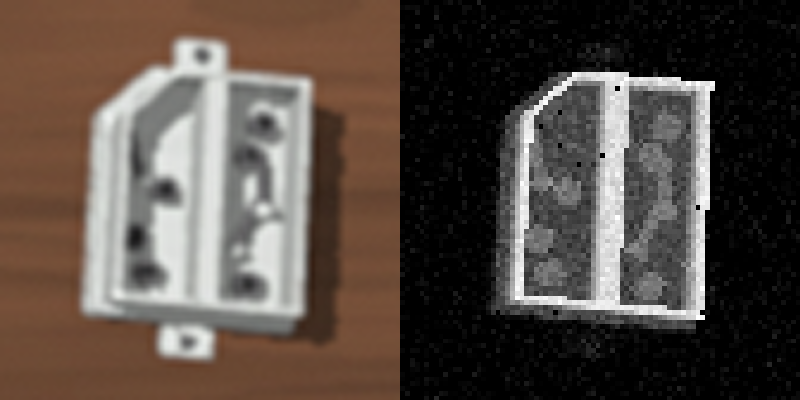

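View pics/crop_lid.png

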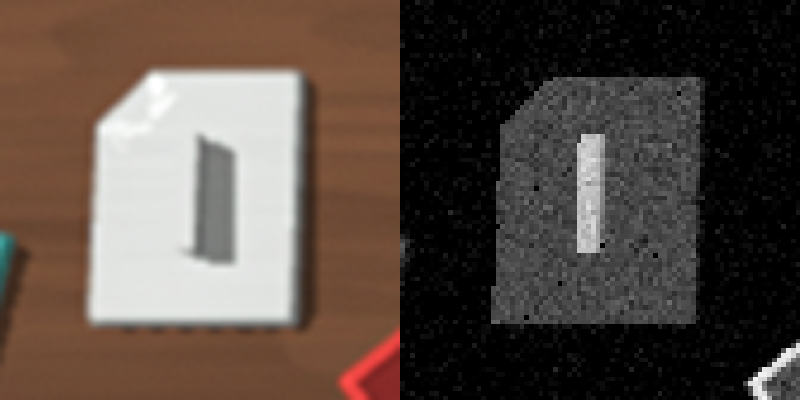

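```bash
cat >> h.py <<'E'
from scipy.optimize import minimize
def sdp(x,y,o):  # signed inset distance (positive inside) from outline grown by -o
    return np.minimum.reduce([75-np.abs(x),60-np.abs(y),(103-x-y)/np.sqrt(2)])-o
def hf(kind,x,y):
    x=x*1e3;y=y*1e3; s=sdp(x,y,0.); h=np.where(s>0,18.,np.where(s>-3,(s+3)*2,-1.))
    if kind=="lid": return np.where((np.abs(x)<35)&(np.abs(y)<6),46.,h)*1e-3
    i=s>5.5; wall=i&(s<9.5); h=np.where(wall,55.,h); h=np.where(i&~wall&(np.abs(y)<6),53.,h)
    return h*1e-3
def rays(n,uv):
    c=calibration(n); R,_=cv2.Rodrigues(np.array(c["rvec"],float)); t=np.array(c["tvec"],float)
    C=-R.T@t; D=np.c_[(uv[:,0]-c["cx"])/c["fx"],(uv[:,1]-c["cy"])/c["fy"],np.ones(len(uv))]@R
    return C,D
def render(kind,C,D,pose,z0=0.,floor=None):
    zs=np.arange(0.0555,-0.0005,-0.001)[:,None]; k=(zs+z0-C[2])/D[:,2]
    X=C[0]+k*D[:,0]-pose[0];Y=C[1]+k*D[:,1]-pose[1];c,s=np.cos(pose[2]),np.sin(pose[2])
    h=hf(kind,c*X+s*Y,-s*X+c*Y); hit=(h>=zs-1e-9)|(zs<=0.0001)
    return zs[hit.argmax(0),0]+z0
def fit(kind,n,d,pose,z0=0.,rad=0.105,verbose=True):
    W=cloud(n,d); m=np.hypot(W[...,0]-pose[0],W[...,1]-pose[1])<rad; m&=W[...,2]<z0+0.07; m&=W[...,2]>-0.03
    if z0>0.: m&=W[...,2]>z0-0.0
    v,u=np.nonzero(m); C,D=rays(n,np.c_[u,v].astype(float)); zo=W[v,u,2]
    def cost(q,full=False):
        e=np.abs(render(kind,C,D,q,z0)-zo); return np.minimum(e,0.015).mean()*1e3
    best=None
    for dy in(-.05,0,.05):
        q=np.array(pose,float)+[0,0,dy]
        for sc in (0.006,0.002):
            S=np.vstack([q,q+[sc,0,0],q+[0,sc,0],q+[0,0,10*sc]])
            r=minimize(cost,q,method="Nelder-Mead",options=dict(initial_simplex=S,xatol=1e-5,fatol=1e-6)); q=r.x
        if best is None or r.fun<best.fun: best=r
    if verbose: print(kind,n,best.x.round(4),round(best.fun,3),len(zo))
    return best.x
E
python3 - <<'E'
from h import *
D={n:np.load(f"pics/{n}0.npy") for n in("top","side")}
W=cloud("top",D["top"])
def ang(a,b): p=W[a[1],a[0],:2];q=W[b[1],b[0],:2]; return np.arctan2(*(q-p)[::-1])
# web direction: tray from lower-left end to upper-right end; cut corner is to the left(+y) at +x end
for nm,kind,cc,f in [("tray","tray",(274,200),[(266,215),(284,184)]),("base","tray",(359,240),[(359,255),(360,225)]),("lid","lid",(156,237),[(156,262),(157,212)])]:
    g=W[cc[1],cc[0]]; y=ang(*f); p0=[g[0],g[1],y]; print(nm,np.round(p0,3))
    for n in D: q=fit(kind,n,D[n],p0)
E
```

```text
tray [ 0.542 -0.036 -0.534]
tray top [ 0.5522 -0.035  -0.5499] 7.866 3882
tray side [ 0.552  -0.0328 -0.5495] 6.992 2482
base [ 0.422 -0.271 -0.09 ]
tray top [ 0.4293 -0.2779 -0.1024] 8.218 4091
tray side [ 0.4289 -0.276  -0.1016] 7.574 3283
lid [0.438 0.302 0.003]
lid top [ 0.4432  0.3079 -0.0103] 7.911 4073
lid side [ 0.4426  0.3098 -0.0066] 7.958 1740
```

```bash
sed -i 's/np.arange(0.0555,-0.0005,-0.001)/np.append(np.arange(0.055,0.0004,-0.001),0.)/' h.py
cat > f0.py <<'E'
from h import *
D={n:np.load(f"pics/{n}0.npy") for n in("top","side")}
P={}
for nm,kind,p0 in [("tray","tray",[.552,-.034,-.55]),("base","tray",[.429,-.277,-.10]),("lid","lid",[.443,.309,-.008])]:
    P[nm]=[fit(kind,n,D[n],p0) for n in D]
img={n:cv2.imread(f"pics/{n}0.png") for n in D}
for nm,qs in P.items():
    for n,q in zip(D,qs):
        c,s=np.cos(q[2]),np.sin(q[2])
        o=lambda e,z:np.array([[q[0]+c*x-s*y,q[1]+s*x+c*y,z] for x,y in [(75-e,-60+e),(75-e,28+.414*e-.0),(43+.414*e,60-e),(-75+e,60-e),(-75+e,-60+e)]/np.array(1000.)])
        o=lambda e,z:np.array([[q[0]+c*x-s*y,q[1]+s*x+c*y,z] for x,y in np.array([(75-e,-60+e),(75-e,28-.414*e),(43-.414*e,60-e),(-75+e,60-e),(-75+e,-60+e)])/1000.])
        for e,z in ([(0,.018)] if nm=="lid" else [(0,.014),(5.5,.055)]):
            pts=proj(n,o(e,z)); cv2.polylines(img[n],[np.round((pts+.5)*16*1).astype(np.int32)],True,(0,255,0) if e==0 else (0,0,255),1,shift=4)
t=img["top"][150:290,120:400]; s_=img["side"][130:330,170:310]
cv2.imwrite("pics/ov_top.png",cv2.resize(t,None,fx=2.8,fy=2.8,interpolation=2)); cv2.imwrite("pics/ov_side.png",cv2.resize(s_,None,fx=2.9,fy=2.9,interpolation=2))
E
python3 f0.py
```

```text
tray top [ 0.5522 -0.035  -0.5501] 2.461 3872
tray side [ 0.5518 -0.0325 -0.5526] 2.908 2441
tray top [ 0.4294 -0.2779 -0.1017] 2.941 4077
tray side [ 0.4289 -0.2759 -0.1021] 3.188 3306
lid top [ 0.443   0.3081 -0.0077] 2.457 4055
lid side [ 0.4427  0.312  -0.0072] 3.117 1720
```

View pics/ov_top.png

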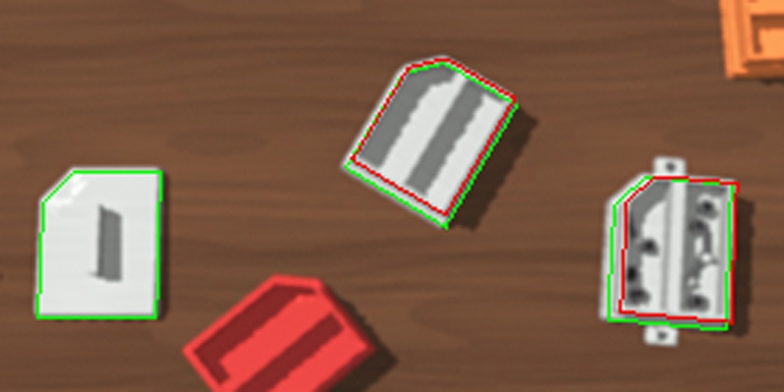

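View pics/ov_side.png

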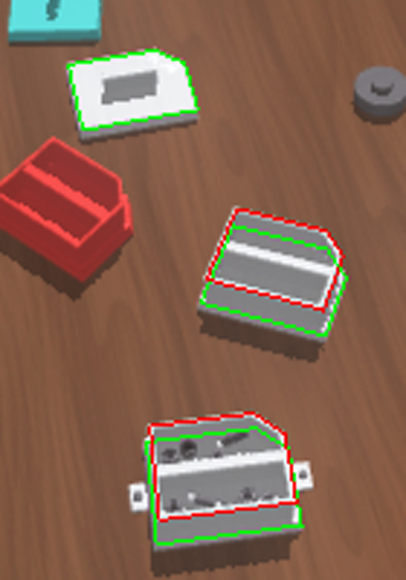

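```bash
cat > r.py <<'E'
from cell import env, kin, camera, calibration, job
import numpy as np
from scipy.spatial.transform import Rotation as Ro
def quat(yaw,flip):
    y=np.array([-np.sin(yaw),np.cos(yaw),0.])*(-1 if flip else 1); z=np.array([0,0,-1.]); 
    q=Ro.from_matrix(np.c_[np.cross(y,z),y,z]).as_quat(); return [q[3],q[0],q[1],q[2]]
def st(m=""):
    s=env.get_state(); q=s["orientation"]; R=Ro.from_quat([q[1],q[2],q[3],q[0]]).as_matrix()
    print(m,"t",round(s["time"],2),"p",np.round(s["tcp_pos"],4),"yaw",round(float(np.arctan2(-R[0,1],R[1,1])),4),"F",np.round(s["force"],1),"op",round(s["opening"],4)); return s
E
python3 - <<'E'
from r import *
for nm,x,y,w in [("tray",.552,-.0338,-.551),("base",.4292,-.2769,-.102),("lid",.4429,.310,-.0075)]:
    for f in(0,1):
        for z in (.25,.1): 
            q=kin.inverse_kinematics([x,y,z],quat(w,f)); print(nm,f,z,None if q is None else np.round(q,2))
E
```

```text
tray 0 0.25 [-0.44  0.36  0.49  1.93 -0.22  0.9   1.18]
tray 0 0.1 [-0.25  0.57  0.26  2.01 -0.25  0.59  1.2 ]
tray 1 0.25 [-0.92  0.7   1.28  1.95 -0.77  1.09 -1.43]
tray 1 0.1 [-0.78  0.88  1.05  2.04 -1.04  0.89 -1.24]
base 0 0.25 [-0.43  0.51  1.17  2.05 -0.58  0.97  2.52]
base 0 0.1 [ 0.06  0.56  0.49  2.12 -0.49  0.57  2.38]
base 1 0.25 [-0.24  0.36  0.86  2.04 -0.35  0.89 -0.86]
base 1 0.1 [-0.3   0.83  1.05  2.14 -1.05  0.83 -0.25]
lid 0 0.25 [-0.75  0.32  0.03  1.93 -0.01  0.89  0.85]
lid 0 0.1 [-0.72  0.54 -0.    2.02  0.    0.58  0.83]
lid 1 0.25 [-1.25  0.37  0.66  1.97 -0.29  0.9  -2.02]
lid 1 0.1 [-1.14  0.61  0.53  2.05 -0.53  0.62 -1.82]
```

Things that could be mistaken for the ones I want (top picture pixels):
- **Loose tray:** grey at (274,200), red at (219,277), orange at (406,156), and the lugged base tray with bolts in it at (359,240). I choose the plain grey, empty one at (274,200).
- **Lid:** grey at (156,237) or turquoise at (86,261). I choose the grey one.

The close crops confirm both choices. Each has its cut-off corner at the upper left, and the fitted outlines match in both cameras.

```bash
python3 - <<'E'
from r import *
q=quat(-.551,0); x,y=.552,-.0338
env.reach([x,y,.22],q); st("above")
env.grip(.045,60)
print("contact",env.movel([x,y,.0975],.12,stop_force=10)); st("down")
E
python3 - <<'E'
from r import *; import cv2
p,d=camera("side"); cv2.imwrite("pics/s1.png",cv2.resize(p[130:330,170:350],None,fx=2.9,fy=2.9,interpolation=2))
E
```

```text
above t 2.62 p [ 0.5523 -0.0326  0.22  ] yaw -0.5492 F [-0.5  0.3  0.3] op 0.0851
contact False
down t 4.28 p [ 0.5525 -0.0339  0.0981] yaw -0.5512 F [ 0.1 -0.8 -0.9] op 0.045
```

View pics/s1.png

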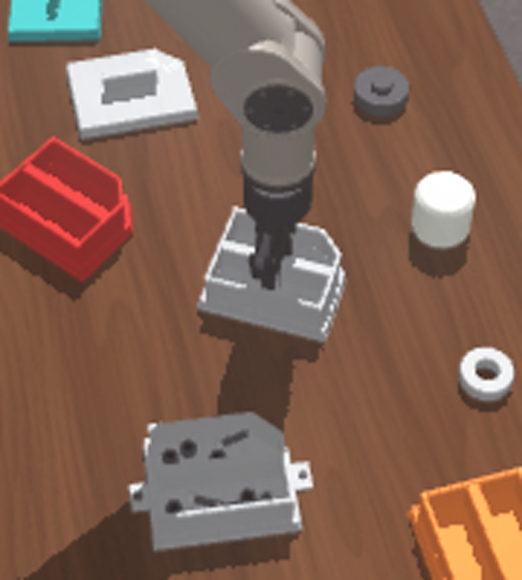

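The side view shows the fingers straddling the web near (268,265), inside the bins. I'll grip, lift, and carry the tray over the base.

```bash
cat > go1.py <<'E'
from r import *; import cv2
env.grip(0.0,60); s=st("gripped"); np.save("g1.npy",s["tcp_pos"])
x,y=s["tcp_pos"][:2]
env.movel([x,y,.24],.15); st("lift")
env.reach([.4292,-.2769,.24],quat(-.102,0)); st("over")
env.movel([.4292,-.2769,.172],.12,rot=quat(-.102,0)); env.dwell(.2); st("hover")
for n in("top","side"):
    p,d=camera(n); cv2.imwrite(f"pics/{n}2.png",p); np.save(f"pics/{n}2.npy",d)
t=cv2.imread("pics/top2.png")[160:320,270:450]; s_=cv2.imread("pics/side2.png")[200:340,170:330]
cv2.imwrite("pics/h2.png",np.hstack([cv2.resize(t,(400,356)),cv2.resize(s_,(400,356))]))
E
python3 go1.py
```

```text
gripped t 4.72 p [ 0.5523 -0.0338  0.0981] yaw -0.551 F [-0.7  0.3  5.3] op 0.0107
lift t 5.82 p [ 0.5516 -0.0337  0.239 ] yaw -0.5509 F [-0.6 -0.3 -4.1] op 0.0112
over t 6.88 p [ 0.4299 -0.2759  0.2396] yaw -0.1013 F [-0.1  1.3 -3.7] op 0.011
hover t 7.79 p [ 0.4297 -0.2771  0.1728] yaw -0.102 F [ 0.6  0.  -3.7] op 0.0108
```

View pics/h2.png

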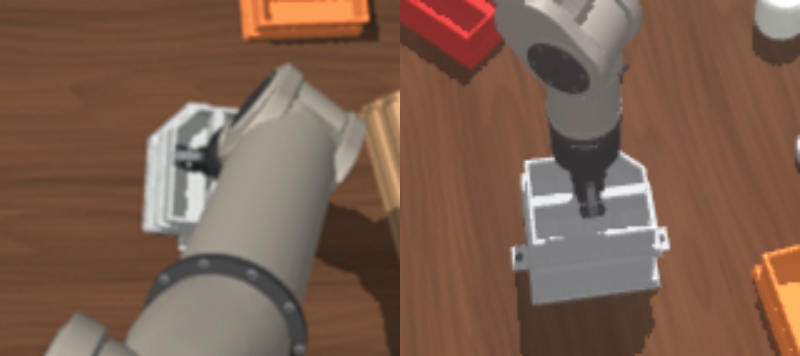

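```bash
cat >> h.py <<'E'
def fit_held(kind,n,d,pose,z0,rad=0.1,pp=True):
    W=cloud(n,d); C0=proj(n,[[pose[0],pose[1],z0+.03]])[0]
    c=calibration(n); f=c["fx"]; R_=rad*f/np.nanmedian(d[d>0])*1.15
    v,u=np.mgrid[0:d.shape[0],0:d.shape[1]]; m=(np.hypot(u-C0[0],v-C0[1])<R_)&(d>0)&(W[...,2]<z0+.062)
    v,u=np.nonzero(m); C,D=rays(n,np.c_[u,v].astype(float)); zo=np.maximum(W[v,u,2],z0-.012)
    def cost(q):
        r=render(kind,C,D,q,z0); r=np.where(r<=z0+1e-6,z0-.012,r); return np.minimum(np.abs(r-zo),.012).mean()*1e3
    best=None
    for dx in(-.004,.0,.004):
        q=np.array(pose,float)+[dx,0,dx*5]
        for sc in(.005,.002):
            S=np.vstack([q,q+[sc,0,0],q+[0,sc,0],q+[0,0,5*sc]])
            r=minimize(cost,q,method="Nelder-Mead",options=dict(initial_simplex=S,xatol=1e-5,fatol=1e-6)); q=r.x
        if best is None or r.fun<best.fun: best=r
    print(kind,n,best.x.round(4),round(best.fun,3),len(zo)); return best.x
E
python3 - <<'E'
from h import *
for n in("top","side"):
    d=np.load(f"pics/{n}2.npy")
    for z0 in(.0727,.0747,.0767): fit_held("tray",n,d,[.4297,-.2771,-.102],z0)
# sanity: re-fit base with same routine on first pics, z0=0
for n in("top","side"): fit("tray",n,np.load(f"pics/{n}0.npy"),[.429,-.277,-.1])
E
```

```text
tray top [ 0.4306 -0.2774 -0.1006] 1.106 2242
tray top [ 0.4305 -0.2772 -0.1015] 1.154 2231
tray top [ 0.4304 -0.2771 -0.1018] 1.652 2218
tray side [ 0.4297 -0.2752 -0.0984] 2.392 2411
tray side [ 0.4298 -0.2752 -0.1011] 1.796 2403
tray side [ 0.4297 -0.2757 -0.0988] 1.782 2393
tray top [ 0.4294 -0.2779 -0.1017] 2.941 4077
tray side [ 0.4289 -0.2759 -0.1021] 3.188 3306
```

Both cameras agree that the held tray sits about +1.0 mm in x and +0.7 mm in y off the base. I'll correct for that and lower it gently.

```bash
python3 - <<'E'
from r import *
x,y=.4284,-.2777; q=quat(-.102,0)
env.movel([x,y,.160],.05,rot=q); st("a")
print(env.movel([x,y,.137],.02,rot=q,stop_force=7)); st("b")
E
```

```text
a t 8.28 p [ 0.428  -0.2776  0.1595] yaw -0.1023 F [ 0.8 -0.7 -4.5] op 0.0111
True
b t 9.24 p [ 0.4283 -0.2777  0.1391] yaw -0.1021 F [-0.2  0.1  5. ] op 0.0111
```

Contact came at z = 0.1391 against an expected 0.139, with hardly any side force, so the tray is seated. I'll release it and check.

```bash
python3 - <<'E'
from r import *; import cv2
from h import *
env.grip(.045); env.dwell(.1); st("open")
env.movel([.4284,-.2777,.27],.15); st("up")
q=quat(-.0075,0); x,y=.4429,.310
env.reach([x,y,.20],q); env.grip(.06); st("over lid")
for n in("top","side"):
    p,d=camera(n); cv2.imwrite(f"pics/{n}3.png",p); np.save(f"pics/{n}3.npy",d)
    fit_held("tray",n,d,[.4287,-.2778,-.102],.041)
t=cv2.imread("pics/top3.png")[150:320,80:430]; s_=cv2.imread("pics/side3.png")[100:340,150:330]
cv2.imwrite("pics/h3.png",np.hstack([cv2.resize(t,(480,233)),cv2.resize(s_,(175,233))]))
E
```

```text
open t 9.77 p [ 0.4274 -0.277   0.1382] yaw -0.1017 F [-0.6  0.2 -0.8] op 0.0452
up t 10.79 p [ 0.428  -0.2774  0.2692] yaw -0.1016 F [ 0.1 -0.1 -0.3] op 0.0448
over lid t 13.22 p [0.4432 0.3096 0.2001] yaw -0.0083 F [-0.7  0.5 -0.3] op 0.0599
tray top [ 0.4289 -0.2776 -0.1003] 1.2 4709
tray side [ 0.4284 -0.2755 -0.1005] 1.789 2980
```

```bash
python3 - <<'E'
import cv2,numpy as np
a=cv2.imread("pics/top3.png")[195:285,315:405];b=cv2.imread("pics/side3.png")[250:330,205:285]
cv2.imwrite("pics/h3b.png",np.hstack([cv2.resize(a,(390,390)),cv2.resize(b,(390,390))]))
E
```

```text
(no output)
```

View pics/h3.png

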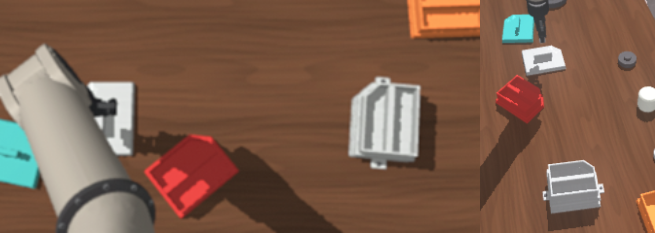

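View pics/h3b.png

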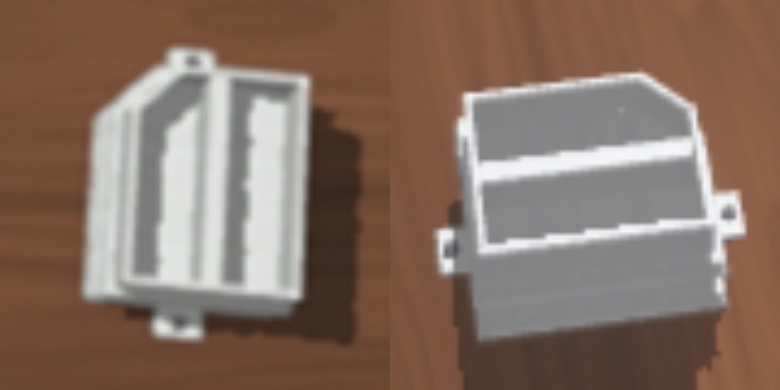

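The tray is seated and level with the cut corners together: it sits at about (355,240) in the top view, and both cameras' fits are within 0.7 mm of the base's. Held over the base, the tray's y matched the top camera (the side camera reads 2 mm high), so I use the top camera's y for the lid.

```bash
python3 - <<'E'
from r import *; import cv2
from h import *
x,y=.4428,.3083; q=quat(-.0075,0)
print(env.movel([x,y,.0975],.12,rot=q,stop_force=10)); st("down")
env.grip(0.0,60); s=st("gripped"); zg=s["tcp_pos"][2]; np.save("g2.npy",zg)
env.movel([x,y,.27],.15); st("lift")
env.reach([.4286,-.2777,.27],quat(-.101,0)); st("over")
env.movel([.4286,-.2777,zg+.082+.032],.12,rot=quat(-.101,0)); env.dwell(.2); s=st("hover")
z0=s["tcp_pos"][2]-zg; print(z0)
for n in("top","side"):
    p,d=camera(n); cv2.imwrite(f"pics/{n}4.png",p); np.save(f"pics/{n}4.npy",d)
    fit_held("lid",n,d,[*s["tcp_pos"][:2],-.101],z0)
t=cv2.imread("pics/top4.png")[160:320,270:450]; s_=cv2.imread("pics/side4.png")[200:340,170:330]
cv2.imwrite("pics/h4.png",np.hstack([cv2.resize(t,(400,356)),cv2.resize(s_,(400,356))]))
E
```

```text
False
down t 14.32 p [0.4432 0.3086 0.0981] yaw -0.0075 F [-0.5 -0.2 -0.3] op 0.0601
gripped t 14.82 p [0.443  0.3085 0.098 ] yaw -0.0077 F [-0.8 -0.7  6.2] op 0.0105
lift t 16.12 p [0.4423 0.3079 0.269 ] yaw -0.0075 F [-0.4 -1.  -2. ] op 0.0102
over t 18.23 p [ 0.4293 -0.2768  0.2699] yaw -0.0992 F [ 0.6 -0.6 -3.4] op 0.0108
hover t 19.06 p [ 0.429  -0.2779  0.2128] yaw -0.1009 F [-0.5  0.2 -1.7] op 0.0107
0.11474002183923071
lid top [ 0.4296 -0.278  -0.1006] 0.952 1651
lid side [ 0.4291 -0.2756 -0.0999] 1.655 2461
```

View pics/h4.png

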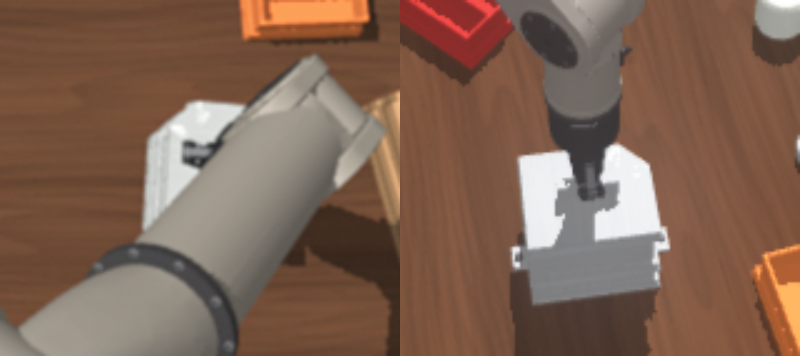

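The picture shows the lid level over the stack, cut corner at the upper left. It is +0.7 mm in x, so I correct and lower it.

```bash
python3 - <<'E'
from r import *; import cv2
from h import *
x,y=.4280,-.2775; q=quat(-.101,0)
env.movel([x,y,.200],.05,rot=q); st("a")
print(env.movel([x,y,.178],.02,rot=q,stop_force=7)); s=st("b")
if abs(s["tcp_pos"][2]-.180)<.002 :
    env.grip(.06); env.dwell(.1); st("open")
    env.movel([x,y,.30],.15); env.reach([.45,.15,.35],q); st("away")
    for n in("top","side"):
        p,d=camera(n); cv2.imwrite(f"pics/{n}5.png",p); np.save(f"pics/{n}5.npy",d)
        fit_held("lid",n,d,[.4289,-.2776,-.1],.082)
    a=cv2.imread("pics/top5.png")[195:285,315:405];b=cv2.imread("pics/side5.png")[250:330,205:285]
    cv2.imwrite("pics/h5.png",np.hstack([cv2.resize(a,(390,390)),cv2.resize(b,(390,390))]))
    W=cloud("top",np.load("pics/top5.npy")); 
    m=(np.hypot(W[...,0]-.429,W[...,1]+.2776)<.05)&(W[...,2]>.09)&(W[...,2]<.115); P=W[m]
    k=np.linalg.lstsq(np.c_[P[:,0]-.429,P[:,1]+.2776,np.ones(len(P))],P[:,2],rcond=None)[0]; print("plate tilt,z",k.round(4))
E
```

```text
a t 19.55 p [ 0.4277 -0.2774  0.1995] yaw -0.1012 F [ 0.7  0.4 -1.4] op 0.0108
True
b t 20.47 p [ 0.4279 -0.2775  0.1801] yaw -0.1011 F [-0.3  1.3  5.6] op 0.0107
open t 21.09 p [ 0.4272 -0.2768  0.1794] yaw -0.1007 F [ 0.4 -0.6  0.7] op 0.0601
away t 23.62 p [0.4503 0.1488 0.3498] yaw -0.1029 F [ 0.4 -0.2  0.5] op 0.0602
lid top [ 0.4283 -0.2773 -0.1002] 1.185 4733
lid side [ 0.4278 -0.2752 -0.0991] 1.499 3071
plate tilt,z [0.0015 0.0043 0.0995]
```

View pics/h5.png

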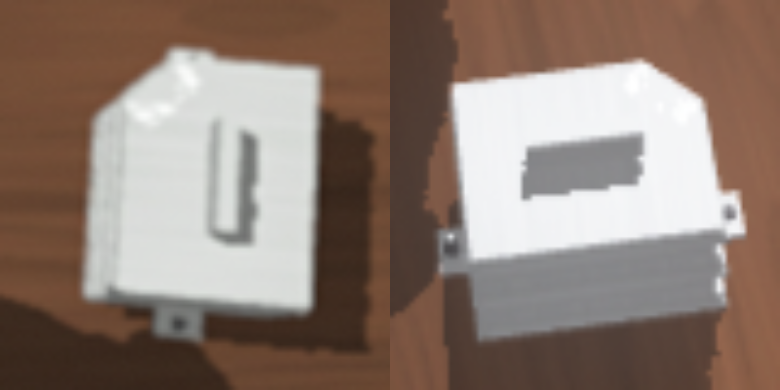

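The lid sits level with its plate at z = 0.0995 against 0.100 expected. The cut corners line up, and it is within 1 mm of the tray.

```bash
python3 - <<'E'
from cell import job
job.job_done()
E
```

```text
the job is handed in; nothing more can be done
```

The grey tray is seated on the bench tray and the grey lid closes the stack, both with their cut-off corners over the one below. I handed the job in at about 24 s.

- **Placing:** Both parts were lowered at 20 mm/s with a 7 N stop, and touched down within 0.2 mm of the expected height (TCP z 0.1391 m for the tray, 0.1801 m for the lid). Each was let go only after it was seated.
- **Tray check:** after release, both cameras put the tray within 0.7 mm of the base centre, with the yaw within 0.002 rad.
- **Lid check:** after release, the lid is within about 1 mm of the tray centre, with the yaw within 0.002 rad. The plate is at 99.5 mm (100 mm expected) and tilted about 0.3 degrees. The arm was clear of everything.
- **Disagreement:** the two cameras differed by about 2 mm in y throughout, and 4 mm on the lid where it first lay. I took this as calibration error and judged fits by differences within one camera, so it does not affect them.
- **Not measured:** I did not check the pulley, bearing and filter positions again at the end. My moves stayed clear of them.

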